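# Seal the two open sample canisters at the beamline

### The arm

A 7-joint arm with a two-finger parallel gripper is mounted at the origin on the work surface. World frame = base frame: x ahead of the robot, y to its left, z up, the work surface at z = 0. Lengths are in m, angles in rad, forces in N, time in s.
With the tool pointing down it reaches from about 0.4 to 0.85 m from the base axis. Payload 10.4 kg.
Tool frame: the origin (TCP) lies midway between the tips of the shut fingers; the grasp point (between the pads) lies 19 mm behind it; z points along the fingers, x is the direction in which the jaws open and shut, and the axes are right-handed (so a half turn about z gives the same grasp; the last joint's range is limited). The gripper opens to 87 mm and grips with 3 to 60 N. Pads are 19 mm wide; open, the fingers measure 117 mm over their backs; the gripper's body (75 mm by 190 mm) begins 51 mm behind the grasp point.
Start: joints at [-1.345, 0.332, -0.065, 1.46, 0.022, 1.35, -0.088], TCP at [0.154, 0.606, 0.223] pointing down, gripper open.
Joint ranges: [-2.6, 2.6], [-0.5, 2.12], [-1.47, 1.34], [0.16, 2.42], [-1.27, 4.41], [0.06, 2.06], [-2.6, 2.6]. Speed limits (rad/s): [2.22, 2.22, 2.79, 2.79, 3.14, 3.14, 3.14].

### API

Orientations are given as a rotation vector (axis times angle).
In Python, from workcell import robot gives the robot as it stands.
- The arm moves only by the tool carry_out, never from a script. Its argument "motion" is a list that holds one entry, the list of rows, each a list of 4 numbers: the shift along the world's x, y, z normalised to -1 to 1, where 1 is 50 cm, then the turn about the world's z normalised to -1 to 1, where 1 is 90 degrees. A call has 1 to 12 rows; each row is the pose to reach, as a shift and turn from the pose commanded when the call began; what a row does not reach only later rows make up. A row lasts 1/8 s, in which the tool goes at most 62.5 mm and 10.7 degrees, less where a joint would pass 70% of its speed; a pose out of reach is approached as far as the arm can. A call with a number of a shift or a turn outside -1 to 1 is refused whole. A call with a gripper value outside its range is refused whole. "fingers" is the finger opening in mm, from 0 to 87, set as the call begins (left out, the last holds). The fingers move at their own pace and stop on an object; "grip_force" is the grip in N (left out, the last holds). Time passes only in rows, so rows that repeat a pose let the fingers close. It gives the time, the measured TCP pose, the force and the opening at its end, in the units of the state.
- robot.observe(): the state, without advancing time (a new reading comes with each control period).
- robot.capture(name): name is "side" or "top" or "wrist"; returns (picture, depth): 400x640x3 uint8, red, green, blue; 400x640 float32, m along the optical axis (not along the pixel's ray), 0 where there is no reading.
- robot.camera_model(name): a dict with "K" (3x3 intrinsics, pixels), "T" (4x4, takes a point from camera to world coordinates). Camera axes: x right, y down, z forward; pixel columns grow to the right and rows downward; lengths in m; the calibration is good to about 2 mm. The wrist camera is an equidistant fisheye: a pixel r from the principal point sees the ray r / f radians off the axis. A picture is of the moment at which its call begins: read the wrist's pose just before it. camera_model takes no time and is no camera call; for the wrist camera it gives the pose at the moment of the call.
- robot.sign_off(): hands the job in, once; it reports no verdict.
Trained networks look in the newest picture that a camera, given by its name, has taken for a name from the list of things; names that differ only in an ending like _2 or _b are one class to them, and where a whole thing is asked for, a point or a joint stands for the part that bears it (a point fixed in the world has none). Each returns a list of dicts, best first, with "score" (0 to 1); they miss things now and then, are a little off and sometimes report something else, mostly with a low value. They report only what shows in the picture. A call takes as long as a camera call. They do not tell look-alikes from the thing itself.
- robot.search_frame(thing, camera): "box" ([left, top, width, height] in pixels, round what is visible of it).
- robot.silhouettes(thing, camera): "mask" (400x640 bool, what is visible of it) and "box" ([left, top, width, height] in pixels, round what is visible of it).
- robot.tip_of(thing, camera): "at" ([column, row] in pixels: a listed point, or the origin of a listed thing).
The state is a dict: "time_s": time; "q": joint angles; "dq": joint speeds; "joint_torque": joint torques, N m; "ee_pos": TCP position; "ee_rot": TCP orientation; "wrist_force": force on the tool from outside, world axes, zero at the start; "wrist_torque": the same for the moment, N m; "grip_width": finger opening in m.
Only numpy, scipy, OpenCV 4.12 (cv2) and the standard library are available. Lean on these libraries where they do the work, as an engineer would, in place of code of your own. Each camera call takes 0.05 s, during which the arm holds its last target.

### The job

Seal the two open sample canisters, the burgundy one and the blue one, in either order: swing each captive cap on its arm over the neck until the arm meets its stop, and only then screw the cap clockwise fully home. Handle the caps gently, for their windows are brittle, leave the grey canister sealed, let go at the end, and leave everything else on the bench where it is.

Things in the scene. Friction and masses are not known exactly. Their poses are not given: they have to be found in the camera images.
- red_pot: The dark burgundy red sample canister, fixed: pot radius 30, height 70 mm, steel neck radius 20 mm up to 88 mm, leaning 30 degrees roughly towards the robot. It starts open. Origin: centre of the pot's underside, about 29 mm over the bench; z up along the neck's axis; y points to the cap arm's pivot post (radius 7, top at 105 mm), parallel to z at x=0, y=58 mm.
- red_arm (a joint): Swing of the dark burgundy red cap's flat arm about the pivot post, rad, 0 to 1.5. 0: at its stop, cap over the neck; grows swinging away, anticlockwise seen from above down the neck's axis (cap axis at x = 58 sin q, y = 58 - 58 cos q mm in the pot's frame). The arm lies 105 to 110 mm up the pot's z. Friction 0.12 N m: stays where left; about 2 N at the cap moves it.
- red_twist (a joint): Turn of the dark burgundy red cap relative to its arm, rad, 0 to 2.4. 0: fully loose; grows clockwise seen from above; 2.4: fully home at a stop. The cap sinks 3 mm per rad, 7.2 mm in all. Friction 0.12 N m: stays where left.
- red_head (a point): Centre of the top face of the dark burgundy red cap's head, a block 30 x 30 mm across flats, 30 mm tall, with a white mark towards +x; take two opposite flats from above along the axis. z up the cap's axis; x, y square to the flats, turned from the pot's x by arm minus twist (anticlockwise). Height along the pot's z: 149.2 mm - 3 mm per rad of twist.
- red_lift: The dark burgundy red captive cap (70 g): under the head 3 to 10 mm of stem, the arm's eye (radius 14), then a skirt of radius 25 mm. Origin: on its axis, 45.2 mm below the head's top; z up the axis; follows arm and sinking, does not turn with the cap. Brittle: cracks if the fingers press on it with over 80 N in all (both pads added).
- blue_pot: The dark blue sample canister, fixed: pot radius 30, height 70 mm, steel neck radius 20 mm up to 88 mm, leaning 30 degrees roughly towards the robot. It starts open. Origin: centre of the pot's underside, about 29 mm over the bench; z up along the neck's axis; y points to the cap arm's pivot post (radius 7, top at 105 mm), parallel to z at x=0, y=58 mm.
- blue_arm (a joint): Swing of the dark blue cap's flat arm about the pivot post, rad, 0 to 1.5. 0: at its stop, cap over the neck; grows swinging away, anticlockwise seen from above down the neck's axis (cap axis at x = 58 sin q, y = 58 - 58 cos q mm in the pot's frame). The arm lies 105 to 110 mm up the pot's z. Friction 0.12 N m: stays where left; about 2 N at the cap moves it.
- blue_twist (a joint): Turn of the dark blue cap relative to its arm, rad, 0 to 2.4. 0: fully loose; grows clockwise seen from above; 2.4: fully home at a stop. The cap sinks 3 mm per rad, 7.2 mm in all. Friction 0.12 N m: stays where left.
- blue_head (a point): Centre of the top face of the dark blue cap's head, a block 30 x 30 mm across flats, 30 mm tall, with a white mark towards +x; take two opposite flats from above along the axis. z up the cap's axis; x, y square to the flats, turned from the pot's x by arm minus twist (anticlockwise). Height along the pot's z: 149.2 mm - 3 mm per rad of twist.
- blue_lift: The dark blue captive cap (70 g): under the head 3 to 10 mm of stem, the arm's eye (radius 14), then a skirt of radius 25 mm. Origin: on its axis, 45.2 mm below the head's top; z up the axis; follows arm and sinking, does not turn with the cap. Brittle: cracks if the fingers press on it with over 80 N in all (both pads added).
- grey_pot: The light grey sample canister, fixed: pot radius 30, height 70 mm, steel neck radius 20 mm up to 88 mm, leaning 30 degrees roughly towards the robot. It is already sealed and must stay so. Origin: centre of the pot's underside, about 29 mm over the bench; z up along the neck's axis; y points to the cap arm's pivot post (radius 7, top at 105 mm), parallel to z at x=0, y=58 mm.
- grey_arm (a joint): Swing of the light grey cap's flat arm about the pivot post, rad, 0 to 1.5. 0: at its stop, cap over the neck; grows swinging away, anticlockwise seen from above down the neck's axis (cap axis at x = 58 sin q, y = 58 - 58 cos q mm in the pot's frame). The arm lies 105 to 110 mm up the pot's z. Friction 0.12 N m: stays where left; about 2 N at the cap moves it.
- grey_twist (a joint): Turn of the light grey cap relative to its arm, rad, 0 to 2.4. 0: fully loose; grows clockwise seen from above; 2.4: fully home at a stop. The cap sinks 3 mm per rad, 7.2 mm in all. Friction 0.12 N m: stays where left.
- grey_head (a point): Centre of the top face of the light grey cap's head, a block 30 x 30 mm across flats, 30 mm tall, with a white mark towards +x; take two opposite flats from above along the axis. z up the cap's axis; x, y square to the flats, turned from the pot's x by arm minus twist (anticlockwise). Height along the pot's z: 149.2 mm - 3 mm per rad of twist.
- grey_lift: The light grey captive cap (70 g): under the head 3 to 10 mm of stem, the arm's eye (radius 14), then a skirt of radius 25 mm. Origin: on its axis, 45.2 mm below the head's top; z up the axis; follows arm and sinking, does not turn with the cap. Brittle: cracks if the fingers press on it with over 80 N in all (both pads added).
- optic_post: Loose steel optical post, radius 6.5 mm, 120 mm tall on a round foot of radius 20 mm, among the canisters. Origin: its underside (or middle of its length), z up. Bystander: leave it where it is.
- stop_block: Loose aluminium block 34 x 30 x 45 mm tall, among the canisters. Origin: its underside (or middle of its length), z up. Bystander: leave it where it is.
- driver: Loose screwdriver with black handle, 160 mm long, lying, between robot and canisters. Origin: its underside (or middle of its length), z up. Bystander: leave it where it is.
- seal_ring: Loose flat brass ring, outer radius 26 mm, 8 mm tall, between robot and canisters. Origin: its underside (or middle of its length), z up. Bystander: leave it where it is.
- spanner: Loose steel spanner, 160 mm long, lying, behind the canisters. Origin: its underside (or middle of its length), z up. Bystander: leave it where it is.
- beacon: Loose red and white signal lamp, radius 40 mm, 100 mm tall, behind the canisters. Origin: its underside (or middle of its length), z up. Bystander: leave it where it is.
- fork_clamp: Loose aluminium clamp 50 x 34 mm, 22 mm tall, at the right. Origin: its underside (or middle of its length), z up. Bystander: leave it where it is.
Not all that is in view belongs to the job. Leave any green or orange look-alike of the part that bears red_pot alone.

How it is judged:
By the outcome, as a careful person would: the job done as asked, in the order asked, and still so for the second after the job is handed in, with the robot touching nothing.
It also fails if it takes over 70 s, if anything falls off the work surface, if the arm or the gripper's body presses on something with over 40 N, if the wrist force passes 120 N, or if a joint passes its speed limit or range.

## Working session

There is one attempt and no reset: what is moved stays moved. The work goes in short steps, Python scripts to look and compute and a tool call to move; the robot and the scene stay as the last step left them, time stands still between calls to the robot, and variables do not carry over. Pictures are saved under pics/ and viewed, and the job is handed in when it is done.

Besides the shell and the picture viewer there is one more tool, called after "Request:" as a command line: name --argument value ..., lists and objects as JSON in quotes. carry_out: Moves the arm, as the interface text tells. Scaled input: -1 to 1 covers 50 cm each way for a shift and 90 degrees each way for a turn. Its arguments: {"type":"object","properties":{"motion":{"type":"array"},"fingers":{"type":"number"},"grip_force":{"type":"number"}},"required":["motion"]}

```bash
ls; mkdir -p pics; python3 - <<'E'
from workcell import robot
import cv2,numpy as np
print(robot.observe())
for c in ["side","top","wrist"]:
    p,d=robot.capture(c); cv2.imwrite(f"pics/{c}0.png",p[:,:,::-1]); np.save(f"pics/{c}0_d.npy",d)
    m=robot.camera_model(c); print(c,m); np.savez(f"pics/{c}0_m.npz",**{k:v for k,v in m.items() if k in "KT"})
E
```

```text
pics
{'time_s': 0.0, 'q': array([-1.34459396,  0.33287102, -0.0646799 ,  1.46095878,  0.02160969,
        1.34991741, -0.08849166]), 'dq': array([ 0.00035289,  0.00133746, -0.00052874, -0.00177452, -0.00081946,
        0.00088584,  0.0006807 ]), 'joint_torque': array([ 1.37667057e-04, -6.23254609e+01,  2.48983997e-02, -3.89886475e+01,
       -6.14417321e-02,  3.97319079e-02,  1.16977017e-04]), 'ee_pos': array([0.15382499, 0.60536001, 0.2217461 ]), 'ee_rot': array([ 2.47914058e+00,  1.92806220e+00, -1.72314338e-03]), 'wrist_force': array([0.4816839 , 0.14124689, 0.24095757]), 'wrist_torque': array([-0.02145092,  0.03129905, -0.02628398]), 'grip_width': 0.08697158456015884}
side {'K': array([[400.80776144,   0.        , 320.92761401],
       [  0.        , 400.80776144, 198.12839238],
       [  0.        ,   0.        ,   1.        ]]), 'T': array([[-0.99192263, -0.08408324,  0.09497112,  0.44385459],
       [-0.12443695,  0.49987012, -0.85711452,  0.77879357],
       [ 0.02459574, -0.86200921, -0.50629554,  0.61291486],
       [ 0.        ,  0.        ,  0.        ,  1.        ]])}
top {'K': array([[451.20814982,   0.        , 323.19567883],
       [  0.        , 451.20814982, 198.39757977],
       [  0.        ,   0.        ,   1.        ]]), 'T': array([[ 0.00592532, -0.9920317 ,  0.12584907,  0.37766831],
       [-0.99991745, -0.00444292,  0.01205661, -0.08151063],
       [-0.0114014 , -0.12591012, -0.99197613,  1.20603209],
       [ 0.        ,  0.        ,  0.        ,  1.        ]])}
wrist {'K': array([[309.70691629,   0.        , 317.26037334],
       [  0.        , 309.70691629, 196.61407953],
       [  0.        ,   0.        ,   1.        ]]), 'T': array([[ 0.24534881,  0.93954791,  0.23885915,  0.08926607],
       [ 0.96943428, -0.23751383, -0.0615171 ,  0.62260658],
       [-0.00106591,  0.2466514 , -0.96910368,  0.3843258 ],
       [ 0.        ,  0.        ,  0.        ,  1.        ]])}
```

View pics/side0.png

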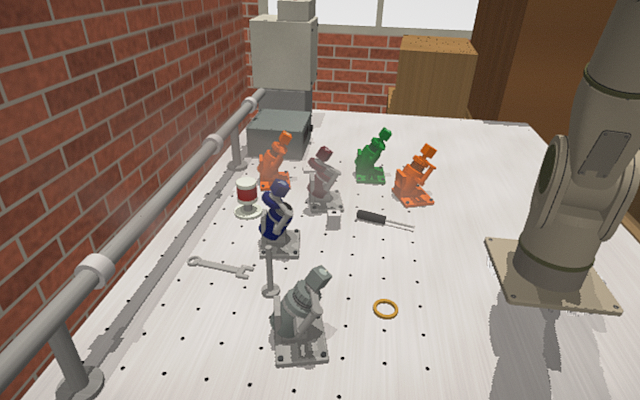

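View pics/top0.png

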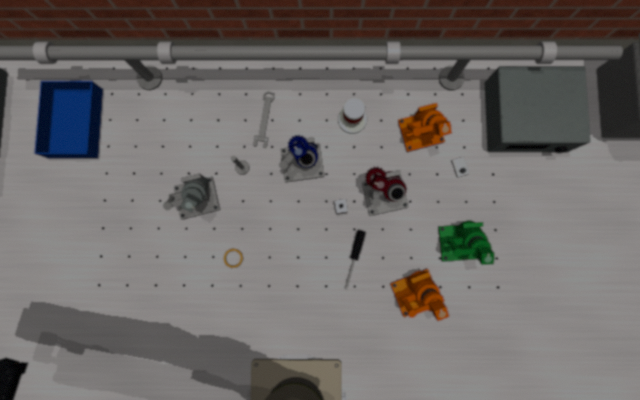

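View pics/wrist0.png

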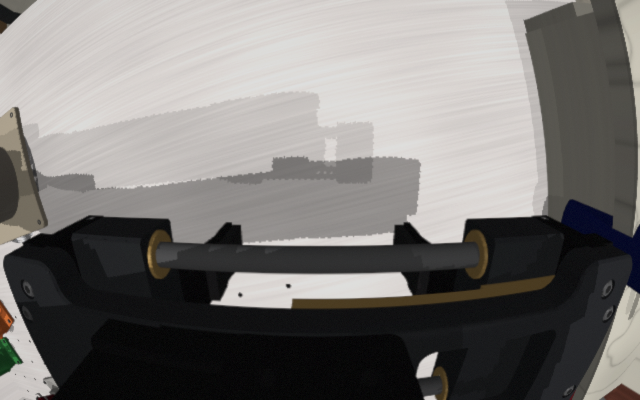

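```bash
python3 - <<'E'
import cv2
t=cv2.imread("pics/top0.png"); s=cv2.imread("pics/side0.png")
cv2.imwrite("pics/topc.png",cv2.resize(t[120:230,260:420],(800,550),interpolation=cv2.INTER_CUBIC))
cv2.imwrite("pics/sidec.png",cv2.resize(s[135:265,230:390],(738,600),interpolation=cv2.INTER_CUBIC))
E
```

```text
(no output)
```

View pics/topc.png

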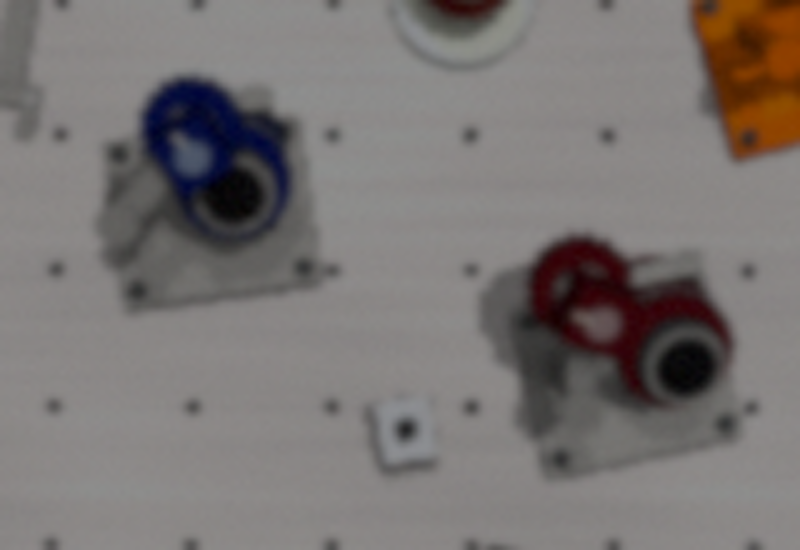

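View pics/sidec.png

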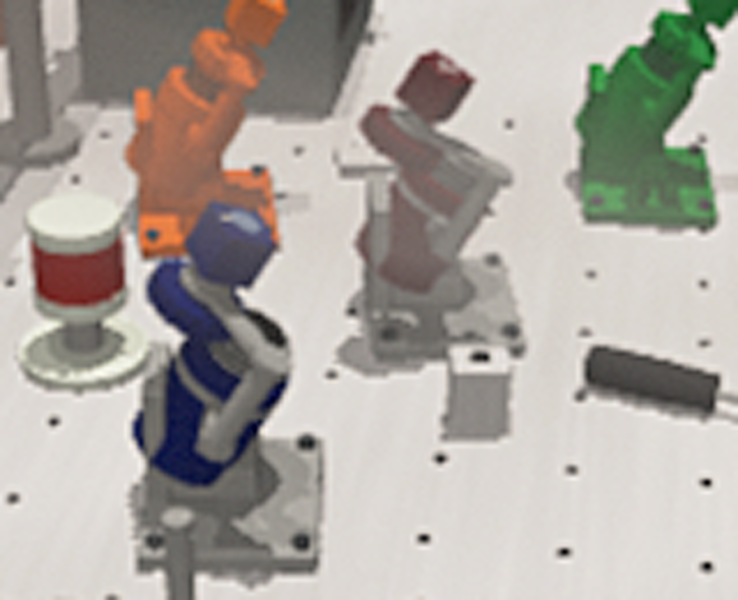

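```bash
python3 - <<'E'
from workcell import robot
import cv2,numpy as np
out={}
for c in ["side","top"]:
    robot.capture(c)
    m=np.load(f"pics/{c}0_m.npz");d=np.load(f"pics/{c}0_d.npy")
    for col in ["red","blue","grey"]:
        for k in ["pot","head","lift"]:
            for r in robot.tip_of(f"{col}_{k}",c)[:2]:
                u,v=r["at"]; 
                z=d[min(399,int(v)),min(639,int(u))]
                P=m["T"]@np.r_[z*np.linalg.inv(m["K"])@[u,v,1],1]
                print(c,col,k,np.round(r["at"],1),round(r["score"],2),"surf",np.round(P[:3],3))
        ms=robot.silhouettes(f"{col}_pot",c)
        for i,r in enumerate(ms[:3]): print(c,col,"mask",r["box"],round(r["score"],2))
        if ms: np.save(f"pics/{c}_{col}_pot.npy",np.array([r["mask"] for r in ms[:3]]))
        ms=robot.silhouettes(f"{col}_lift",c)
        for i,r in enumerate(ms[:3]): print(c,col,"liftmask",r["box"],round(r["score"],2))
        if ms: np.save(f"pics/{c}_{col}_lift.npy",np.array([r["mask"] for r in ms[:3]]))
print(robot.observe()["time_s"])
E
```

```text
side red pot [315.8 190.1] 0.93 surf [ 0.569 -0.214  0.052]
side red pot [360.9 166.3] 0.84 surf [ 0.447 -0.414  0.042]
side red head [431.5 145.6] 0.73 surf [ 0.178 -0.74  -0.001]
side red head [388.4 131. ] 0.69 surf [ 0.37  -0.444  0.158]
side red lift [278.9 144. ] 0.74 surf [ 0.702 -0.342  0.13 ]
side red lift [319.9 162. ] 0.66 surf [ 0.556 -0.184  0.155]
side red mask [306.4, 147.4, 34.5, 49.8] 0.95
side red mask [391.5, 148.1, 44.0, 46.0] 0.74
side red mask [257.2, 131.8, 34.2, 49.4] 0.7
side red liftmask [411.0, 143.8, 25.0, 24.1] 0.66
side red liftmask [304.3, 144.0, 29.3, 27.0] 0.61
side red liftmask [370.8, 126.2, 21.1, 21.2] 0.59
side blue pot [267.3 231.4] 0.93 surf [0.657 0.007 0.052]
side blue pot [318. 162.] 0.67 surf [ 0.561 -0.186  0.154]
side blue head [286.7 182. ] 0.6 surf [ 0.676 -0.32   0.012]
side blue lift [274.6 198.9] 0.71 surf [0.637 0.002 0.142]
side blue mask [259.6, 179.3, 33.9, 60.6] 0.93
side blue liftmask [259.0, 179.3, 32.0, 30.1] 0.96
side grey pot [282.8 323.5] 0.68 surf [0.559 0.291 0.062]
side grey lift [308.2 289.3] 0.98 surf [0.518 0.266 0.12
[... 738 characters left out ...]
top red liftmask [368.0, 167.3, 18.5, 22.4] 0.62
top blue pot [311.  149.5] 0.66 surf [ 0.641 -0.037  0.1  ]
top blue head [299.9 150.1] 0.75 surf [ 0.621 -0.014  0.178]
top blue lift [294.9 147.6] 0.83 surf [ 0.627 -0.003  0.18 ]
top blue mask [280.8, 133.4, 41.3, 33.6] 0.56
top blue liftmask [286.8, 139.5, 25.1, 19.1] 0.92
top blue liftmask [163.8, 186.1, 40.9, 24.7] 0.45
top grey pot [199.5 187.1] 0.87 surf [0.546 0.241 0.096]
top grey head [184.5 203.8] 0.95 surf [0.497 0.257 0.156]
top grey lift [189.6 197.8] 0.87 surf [0.511 0.246 0.154]
top grey mask [163.3, 180.6, 45.6, 31.5] 0.75
top grey liftmask [181.3, 185.8, 21.6, 26.1] 0.71
top grey liftmask [286.2, 136.7, 26.9, 22.6] 0.33
1.75
```

```bash
cat > fit.py <<'E'
import numpy as np, cv2
from scipy.optimize import least_squares
from scipy.spatial.transform import Rotation as Rn
def cyl(p,c,r,z0,z1):
    d=np.stack([np.hypot(p[:,0]-c[0],p[:,1]-c[1])-r,np.abs(p[:,2]-(z0+z1)/2)-(z1-z0)/2],1)
    return np.minimum(d.max(1),0)+np.linalg.norm(np.maximum(d,0),axis=1)
def box(p,h):
    d=np.abs(p)-h
    return np.minimum(d.max(1),0)+np.linalg.norm(np.maximum(d,0),axis=1)
def potR(az,spin):
    # lean: axis tilts 30deg toward azimuth az ; spin about axis
    ax=np.array([-np.sin(az),np.cos(az),0])
    return (Rn.from_rotvec(ax*np.pi/6)*Rn.from_rotvec([0,0,spin])).as_matrix()
def sdf(par,P):
    x,y,z,az,spin,q,tw=par
    R=potR(az,spin); p=(P-[x,y,z])@R
    ds=[cyl(p,(0,0),.030,0,.070),cyl(p,(0,0),.020,.07,.088),cyl(p,(0,.058),.007,0,.105)]
    c=(.058*np.sin(q),.058-.058*np.cos(q)); s=.003*tw
    top=.1492-s
    ds.append(cyl(p,c,.025,top-.0592,top-.0442) if False else cyl(p,c,.025,top-.055,top-.0445))
    ds.append(cyl(p,c,.014,.105,.110)); ds.append(cyl(p,c,.008,top-.045,top-.03))
    # arm
    a=np.array([0,.058]);b=np.array(c);m=(a+b)/2;t=(b-a)/np.linalg.norm(b-a)
    l=p-[m[0],m[1],.1075]; lo=np.stack([l[:,:2]@t,l[:,:2]@[-t[1],t[0]],l[:,2]],1)
    ds.append(box(lo,np.array([.029,.008,.0025])))
    th=q-tw; h=p-[c[0],c[1],top-.015]; co,si=np.cos(th),np.sin(th)
    hl=np.stack([h[:,0]*co+h[:,1]*si,-h[:,0]*si+h[:,1]*co,h[:,2]],1)
    ds.append(box(hl,np.array([.015,.015,.015])))
    return np.array(ds)
def cloud(c,tag,wrist=False):
    m=np.load(f"pics/{tag}_m.npz");d=np.load(f"pics/{tag}_d.npy");rgb=cv2.imread(f"pics/{tag}.png")[:,:,::-1]
    v,u=np.mgrid[:400,:640]
    K=m["K"]
    X=(u-K[0,2])/K[0,0];Y=(v-K[1,2])/K[1,1]
    if wrist:
        r=np.hypot(X,Y);s=np.where(r>1e-6,np.tan(np.minimum(r,1.4))/np.maximum(r,1e-6),1);X=X*s;Y=Y*s
    P=np.stack([X*d,Y*d,d],-1)@m["T"][:3,:3].T+m["T"][:3,3]
    return P,rgb,d>0
def colmask(rgb,col):
    f=rgb.astype(float);r,g,b=f[...,0],f[...,1],f[...,2]
    if col=="red": return (r>g*1.25)&(r>b*1.15)&(np.abs(g-b)<40)
    if col=="blue": return (b>r*1.25)&(b>g*1.2)
    return np.ones(r.shape,bool)
E
cat > run1.py <<'E'
from fit import *
c0={"red":(.57,-.225),"blue":(.64,-.03)}
for col in c0:
    pts=[];w=[]
    for c in ["side","top"]:
        P,rgb,ok=cloud(c,c+"0")
        near=ok&(np.hypot(P[...,0]-c0[col][0]+.03,P[...,1]-c0[col][1])<.11)
        a=P[near&(P[...,2]>.05)&colmask(rgb,col)]; 
        b=P[near&(P[...,2]>.09)&~colmask(rgb,col)]
        print(col,c,len(a),len(b))
        pts+= [a,b]
    A=np.concatenate(pts); np.save(f"pics/{col}_pts.npy",A)
    best=[]
    for az in [np.pi-.3,np.pi,np.pi+.3]:
      for spin in np.arange(-3,3.1,.75):
        for q in [.7,1.2]:
          f=lambda p:np.r_[np.abs(sdf(p,A)).min(0)*1000, (p[2]-.029)*1000/2, max(0,p[6]-.2)*5*0+p[6]*3]
          r=least_squares(f,[*c0[col],.029,az,spin,q,0],loss="soft_l1",f_scale=2,x_scale=[.01,.01,.01,.1,.3,.3,.3],bounds=([0,-1,.02,1.5,-6,0,-1],[1,1,.04,5,6,1.5,2.5]),max_nfev=60)
          best.append((r.cost,r.x))
    best.sort(key=lambda t:t[0])
    for b in best[:5]: print(round(b[0]),np.round(b[1],4), np.round(np.median(np.abs(sdf(b[1],A)).min(0))*1000,2))
    np.save(f"pics/{col}_fit.npy",best[0][1])
E
python3 run1.py
```

```text
red side 138 464
red top 550 409
1734 [ 0.5747 -0.2396  0.0295  3.3548  0.2205  1.3756  0.4055] 1.07
1734 [ 0.5747 -0.2396  0.0295  3.3548  0.2205  1.3756  0.4055] 1.07
1734 [ 0.5747 -0.2396  0.0295  3.3548  0.2205  1.3756  0.4055] 1.07
1734 [ 0.5747 -0.2396  0.0295  3.3543  0.2207  1.3757  0.4014] 1.07
1734 [ 0.5747 -0.2396  0.0295  3.3543  0.2207  1.3757  0.4014] 1.07
blue side 475 571
blue top 468 332
1946 [ 0.6615 -0.0189  0.0298  3.2928  0.1453  0.7552  0.3287] 0.97
1946 [ 0.6615 -0.0189  0.0298  3.2928  0.1453  0.7552  0.3287] 0.97
1946 [ 0.6615 -0.0189  0.0298  3.2928  0.1453  0.7552  0.3287] 0.97
1946 [ 0.6615 -0.0189  0.0298  3.2928  0.1453  0.7552  0.3287] 0.97
1946 [ 0.6615 -0.0189  0.0298  3.2928  0.1453  0.7552  0.3287] 0.97
```

Request:
carry_out --motion '[[[0.06, -0.06, 0.06, 0], [0.13, -0.13, 0.12, 0], [0.2, -0.2, 0.16, 0], [0.28, -0.28, 0.16, 0], [0.36, -0.36, 0.16, 0], [0.44, -0.44, 0.16, 0], [0.52, -0.52, 0.16, 0], [0.6, -0.6, 0.16, 0], [0.68, -0.68, 0.16, 0], [0.76, -0.76, 0.16, 0], [0.84, -0.84, 0.16, 0], [0.88, -0.9, 0.16, 0]]]' --fingers 0 --grip_force 10

```text
time_s: 3.25
ee_pos: [0.5954, 0.1533, 0.3023]
ee_rot: [2.481, 1.926, -0.001]
wrist_force: [-0.1, 0.9, 0.9]
grip_width: 0.0005
```

Request:
carry_out --motion '[[[0.05, -0.09, 0, 0], [0.1, -0.18, 0, 0], [0.15, -0.27, 0, 0], [0.21, -0.37, 0, 0], [0.21, -0.37, 0, 0], [0.21, -0.37, 0, 0]]]'

```text
time_s: 4.0
ee_pos: [0.6989, -0.0288, 0.3023]
ee_rot: [-2.479, -1.928, -0.0]
wrist_force: [-0.0, 0.0, -0.3]
grip_width: 0.0006
```

```bash
cat > cap.py <<'E'
import sys
from workcell import robot
import cv2,numpy as np
c,tag=sys.argv[1:3]
m=robot.camera_model(c); o=robot.observe()
p,d=robot.capture(c); cv2.imwrite(f"pics/{tag}.png",p[:,:,::-1]); np.save(f"pics/{tag}_d.npy",d); np.savez(f"pics/{tag}_m.npz",K=m["K"],T=m["T"])
print(np.round(o["ee_pos"],4),np.round(o["q"],3),o["time_s"])
E
python3 cap.py wrist w1
```

```text
[ 0.6989 -0.0288  0.3023] [-0.305  0.506  0.459  1.112 -0.217  1.568  1.425] 4.0
```

View pics/w1.png

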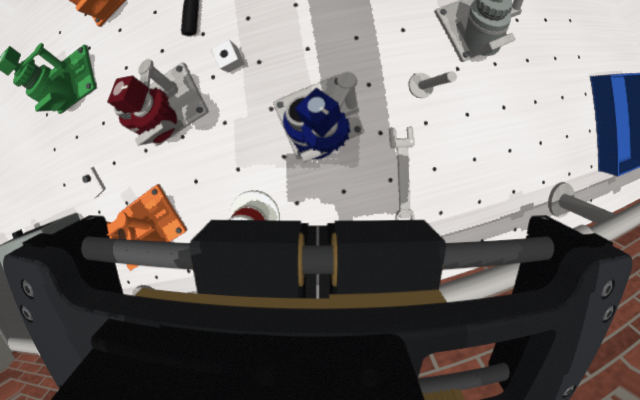

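```bash
cat > run2.py <<'E'
from fit import *
import sys
tags=sys.argv[1].split(",")
c0={"red":(.575,-.235),"blue":(.66,-.02)}
def proj(tag,W):
    m=np.load(f"pics/{tag}_m.npz");K=m["K"];T=np.linalg.inv(m["T"]);p=W@T[:3,:3].T+T[:3,3]
    if tag[0]=="w":
        r=np.hypot(p[:,0],p[:,1]);s=np.arctan2(r,p[:,2])/np.maximum(r,1e-9)
        return np.stack([p[:,0]*s*K[0,0]+K[0,2],p[:,1]*s*K[1,1]+K[1,2]],1)
    return np.stack([p[:,0]/p[:,2]*K[0,0]+K[0,2],p[:,1]/p[:,2]*K[1,1]+K[1,2]],1)
def wire(par):
    x,y,z,az,spin,q,tw=par;R=potR(az,spin)
    t=np.linspace(0,2*np.pi,60)
    circ=lambda c,r,h:np.stack([c[0]+r*np.cos(t),c[1]+r*np.sin(t),0*t+h],1)
    c=(.058*np.sin(q),.058-.058*np.cos(q));top=.1492-.003*tw;th=q-tw
    L=[(circ((0,0),.03,0),1),(circ((0,0),.03,.07),1),(circ((0,0),.02,.088),1),(circ((0,.058),.007,.105),1),(circ(c,.025,top-.0445),2)]
    a=np.array([[1,1],[-1,1],[-1,-1],[1,-1],[1,1]])*.015;Rz=np.array([[np.cos(th),-np.sin(th)],[np.sin(th),np.cos(th)]])
    b=a@Rz.T+c
    for h in (top,top-.03): L.append((np.c_[b,np.full(5,h)],3))
    mk=np.array([[0,0],[.015,0]])@Rz.T+c; L.append((np.c_[mk,[top,top]],3))
    return [(l@R.T+[x,y,z],k) for l,k in L]
def overlay(tag,par,out,S=6):
    im=cv2.imread(f"pics/{tag}.png");pts=np.concatenate([proj(tag,l) for l,_ in wire(par)])
    u0,v0=np.maximum(pts.min(0)-8,0).astype(int);u1,v1=np.minimum(pts.max(0)+8,[639,399]).astype(int)
    S=min(S,500//max(u1-u0,v1-v0));cr=cv2.resize(im[v0:v1,u0:u1],None,fx=S,fy=S,interpolation=cv2.INTER_CUBIC)
    raw=cr.copy()
    for l,k in wire(par):
        p=((proj(tag,l)-[u0,v0]+.5)*S).astype(np.int32)
        cv2.polylines(cr,[p],False,{1:(0,255,0),2:(0,255,255),3:(255,0,255)}[k],1)
    cv2.imwrite(out,np.hstack([raw,cr])[:600,:800] if raw.shape[1]*2<=800 else cv2.resize(np.hstack([raw,cr]),(800,int(800*raw.shape[0]/raw.shape[1]/2))))
if __name__=="__main__":
  for col in sys.argv[2].split(","):
    prev=np.load(f"pics/{col}_fit.npy")
    pts=[];w=[]
    for c in tags:
        P,rgb,ok=cloud(c,c,c[0]=="w")
        near=ok&(np.hypot(P[...,0]-prev[0]+.03,P[...,1]-prev[1])<.11)
        cm=colmask(rgb,col)
        a=P[near&(P[...,2]>.05)&cm];b=P[near&(P[...,2]>.09)&~cm&(P[...,2]<.22)]
        for k in (a,b): pts.append(k); w.append(np.full(len(k),(300/ max(1,len(a)+len(b)))**.5))
        s0=np.abs(sdf(prev,np.r_[a,b])).min(0); print(c,len(a),len(b),"med to prev fit mm",np.round(np.median(s0)*1000,2))
    A=np.concatenate(pts);w=np.concatenate(w)
    f=lambda p:np.r_[np.abs(sdf(p,A)).min(0)*1000*w,(p[2]-.029)*1000]
    best=None
    for dq in (-.15,0,.15):
      for dt in (-.5,0,.5):
        i=prev.copy();i[5]=np.clip(i[5]+dq,0.01,1.49);i[6]=np.clip(i[6]+dt,-.09,2.49)
        r=least_squares(f,i,loss="soft_l1",f_scale=1.5,x_scale=[.01,.01,.01,.1,.3,.3,.3],bounds=([0,-1,.02,1.5,-6,-.05,-.1],[1,1,.04,5,6,1.5,2.5]))
        if best is None or r.cost<best.cost: best=r
    print(col,round(best.cost),np.round(best.x,4))
    np.save(f"pics/{col}_fit.npy",best.x)
    for c in tags: overlay(c,best.x,f"pics/ov_{col}_{c}.png")
E
python3 run2.py w1,side0,top0 red,blue
```

```text
w1 2074 988 med to prev fit mm 0.7
side0 138 464 med to prev fit mm 0.98
top0 550 409 med to prev fit mm 1.14
red 869 [ 0.5753 -0.2397  0.0295  3.3535  0.2228  1.374   0.3979]
w1 2936 1369 med to prev fit mm 0.79
side0 475 571 med to prev fit mm 0.83
top0 468 332 med to prev fit mm 1.23
blue 49738 [ 0.6614 -0.0184  0.0298  3.3186  0.1368  0.7895  0.2272]
```

View pics/ov_red_w1.png

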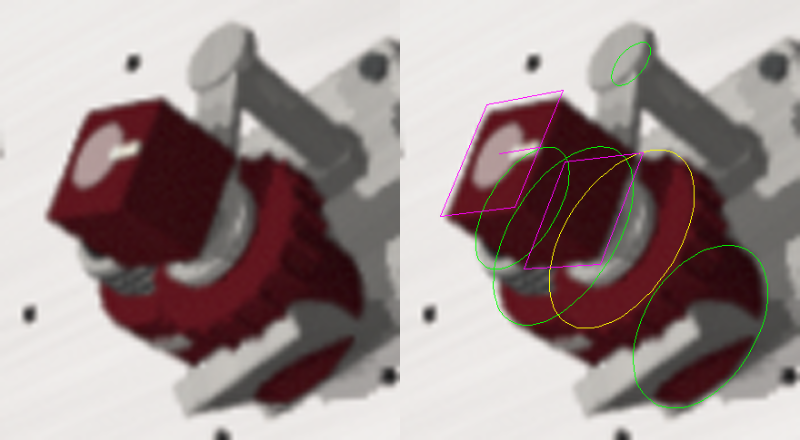

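View pics/ov_blue_w1.png

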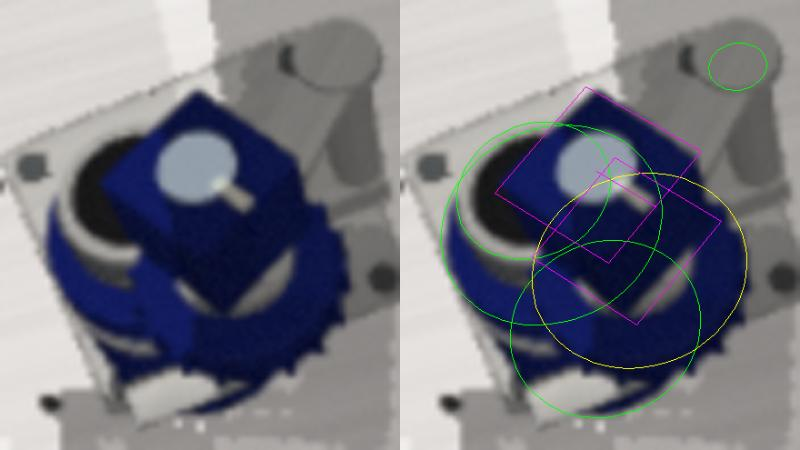

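```bash
sed -i 's/    A=np.concatenate(pts);w=np.concatenate(w)/&\n    k=np.abs(sdf(prev,A)).min(0)<.012;A=A[k];w=w[k]/' run2.py; python3 run2.py w1,side0,top0 red,blue | grep -v med
cat > plan.py <<'E'
from fit import *
def info(col,q,tw=0.2):
    p=np.load(f"pics/{col}_fit.npy");R=potR(p[3],p[4])
    c=np.array([.058*np.sin(q),.058-.058*np.cos(q),.1492-.003*tw-.015])
    ctr=R@c+p[:3]; e=-np.array([np.cos(p[3]),np.sin(p[3]),0]) # uphill horizontal
    tan=R@np.array([np.cos(q),np.sin(q),0])   # motion dir for growing q
    return ctr,e,tan,R
if __name__=="__main__":
    for col in ("blue","red"):
        p=np.load(f"pics/{col}_fit.npy")
        print(col,"q",p[5].round(3),"th deg",np.degrees(p[5]-p[6]).round(1),"lean az deg",np.degrees(p[3]).round(1),"ypot",(potR(p[3],p[4])[:,1]).round(3),"xpot",(potR(p[3],p[4])[:,0]).round(3))
        for q in (p[5],p[5]*.75,p[5]/2,p[5]/4,0):
            c,e,t,R=info(col,q); print(round(q,2),"head ctr",c.round(4),"e",e.round(3),"tan",t.round(3))
E
python3 plan.py
```

```text
red 869 [ 0.5753 -0.2397  0.0295  3.3535  0.2228  1.374   0.3979]
blue 873 [ 0.6616 -0.0186  0.0295  3.2996  0.1518  0.7528  0.3374]
blue q 0.753 th deg 23.8 lean az deg 189.1 ypot [-0.152  0.988  0.003] xpot [0.856 0.13  0.5  ]
0.75 head ctr [ 0.6272 -0.0085  0.1651] e [ 0.988  0.157 -0.   ] tan [0.521 0.771 0.367]
0.56 head ctr [ 0.6208 -0.0162  0.1608] e [ 0.988  0.157 -0.   ] tan [0.642 0.639 0.424]
0.38 head ctr [ 0.6132 -0.0223  0.1559] e [ 0.988  0.157 -0.   ] tan [0.74  0.484 0.466]
0.19 head ctr [ 0.6047 -0.0267  0.1507] e [ 0.988  0.157 -0.   ] tan [0.813 0.313 0.492]
0 head ctr [ 0.5956 -0.0291  0.1452] e [ 0.988  0.157 -0.   ] tan [0.856 0.13  0.5  ]
red q 1.374 th deg 55.9 lean az deg 192.1 ypot [-0.22   0.976 -0.005] xpot [0.844 0.193 0.5  ]
1.37 head ctr [ 0.5477 -0.1972  0.1734] e [ 0.978  0.21  -0.   ] tan [-0.05   0.994  0.092]
1.03 head ctr [ 0.5458 -0.2167  0.1699] e [ 0.978  0.21  -0.   ] tan [0.246 0.936 0.253]
0.69 head ctr [ 0.5381 -0.2338  0.1635] e [ 0.978  0.21  -0.   ] tan [0.514 0.768 0.383]
0.34 head ctr [ 0.5257 -0.2467  0.155 ] e [ 0.978  0.21  -0.   ] tan [0.721 0.51  0.469]
0 head ctr [ 0.51   -0.2537  0.1452] e [ 0.978  0.21  -0.   ] tan [0.844 0.193 0.5  ]
```

Request:
carry_out --motion '[[[0, 0, 0, -0.11], [0, 0, 0, -0.22], [0, 0, 0, -0.33], [0, 0, 0, -0.44], [0, 0, 0, -0.55], [0, 0, 0, -0.66], [0, 0, 0, -0.77], [0, 0, 0, -0.88]]]'

```text
time_s: 5.05
ee_pos: [0.6987, -0.027, 0.303]
ee_rot: [-3.139, 0.099, -0.001]
wrist_force: [0.1, 0.5, 0.4]
grip_width: 0.0005
```

Request:
carry_out --motion '[[[-0.02, 0.02, -0.02, -0.11], [-0.03, 0.04, -0.04, -0.22], [-0.04, 0.06, -0.06, -0.33], [-0.05, 0.08, -0.08, -0.44], [-0.06, 0.1, -0.1, -0.55], [-0.07, 0.11, -0.1, -0.66], [-0.088, 0.122, -0.1, -0.77], [-0.088, 0.122, -0.1, -0.864], [-0.088, 0.122, -0.1, -0.864]]]'

```text
time_s: 6.18
ee_pos: [0.6545, 0.0337, 0.2527]
ee_rot: [-2.388, 2.04, 0.001]
wrist_force: [-0.2, -0.7, 0.5]
grip_width: 0.0006
```

```bash
python3 cap.py wrist w2; python3 -c "
from workcell import robot
print(robot.observe()['ee_rot'],robot.observe()['wrist_force'])"
```

```text
[0.6545 0.0337 0.2527] [-0.776  0.535  0.985  1.366 -0.442  1.47  -1.229] 6.175
[-2.39003382e+00  2.03806278e+00  6.35969541e-04] [ 0.28889113  1.07579209 -0.44453739]
```

View pics/w2.png

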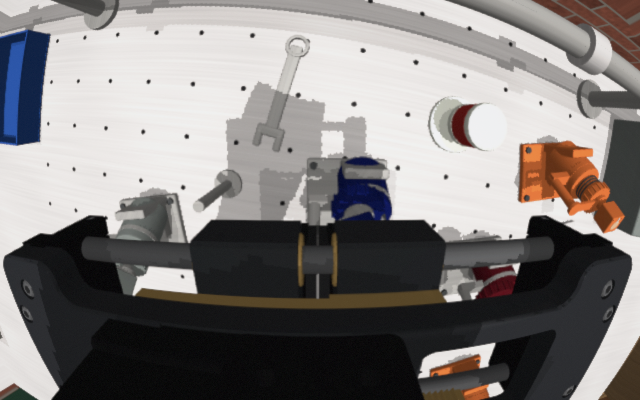

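Request:
carry_out --motion '[[[0, 0, -0.06, 0], [0, 0, -0.12, 0], [0, 0, -0.175, 0], [0, 0, -0.18, 0], [-0.006, -0.014, -0.184, 0], [-0.012, -0.028, -0.188, 0], [-0.018, -0.042, -0.192, 0], [-0.024, -0.056, -0.196, 0], [-0.029, -0.07, -0.2, 0], [-0.034, -0.081, -0.203, 0], [-0.039, -0.092, -0.206, 0], [-0.044, -0.103, -0.21, 0]]]'

```text
time_s: 7.72
ee_pos: [0.6328, -0.02, 0.1475]
ee_rot: [-2.385, 2.045, -0.0]
wrist_force: [1.3, 0.9, 1.1]
grip_width: 0.0002
```

```bash
python3 cap.py side side1;python3 cap.py top top1; python3 -c "
import cv2
s=cv2.imread('pics/side1.png');t=cv2.imread('pics/top1.png')
import numpy as np
a=cv2.resize(s[130:270,220:360],(400,400),interpolation=cv2.INTER_CUBIC);b=cv2.resize(t[100:220,240:360],(400,400),interpolation=cv2.INTER_CUBIC)
cv2.imwrite('pics/st1.png',np.hstack([a,b]))"
```

```text
[ 0.6328 -0.02    0.1475] [-0.73   0.557  0.96   1.574 -0.472  1.26  -1.112] 7.725
[ 0.6324 -0.0211  0.1473] [-0.729  0.556  0.96   1.575 -0.471  1.259 -1.111] 7.775
```

View pics/st1.png

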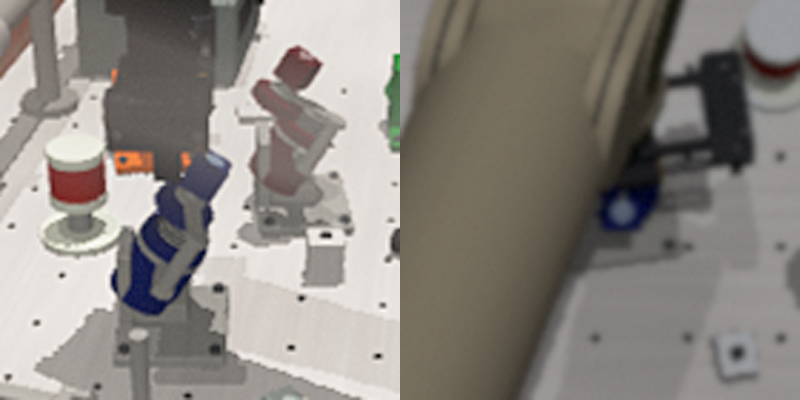

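Request:
carry_out --motion '[[[-0.006, -0.003, -0.003, 0], [-0.012, -0.005, -0.006, 0], [-0.018, -0.007, -0.009, 0], [-0.021, -0.008, -0.01, 0]]]'

```text
time_s: 8.32
ee_pos: [0.6245, -0.0235, 0.1437]
ee_rot: [-2.383, 2.042, -0.007]
wrist_force: [11.4, 1.5, 3.3]
grip_width: 0.0004
```

Request:
carry_out --motion '[[[0.03, 0.005, 0.01, 0], [0.05, 0.005, 0.06, 0], [0.04, 0, 0.16, 0], [-0.03, 0, 0.25, 0], [-0.12, 0, 0.28, 0], [-0.14, 0, 0.28, 0], [-0.14, 0, 0.28, 0]]]' --fingers 60 --grip_force 20

```text
time_s: 9.2
ee_pos: [0.552, -0.0228, 0.2823]
ee_rot: [-2.386, 2.042, 0.002]
wrist_force: [-0.3, 0.0, -0.1]
grip_width: 0.0574
```

```bash
python3 cap.py wrist w3;python3 cap.py side side2; cp pics/blue_fit.npy pics/blue_fit0.npy; python3 - <<'E'
import numpy as np
p=np.load("pics/blue_fit.npy");p[5]=0.02;p[6]=.3;np.save("pics/blue_fit.npy",p)
E
python3 run2.py w3,side2 blue
```

```text
[ 0.552  -0.0228  0.2823] [-0.989  0.234  1.126  1.606 -0.214  1.438 -1.261] 9.2
[ 0.5525 -0.0228  0.2821] [-0.988  0.235  1.125  1.605 -0.215  1.438 -1.26 ] 9.25
w3 3499 1521 med to prev fit mm 0.86
side2 450 497 med to prev fit mm 0.99
blue 467 [ 0.662  -0.0184  0.0293  3.3021  0.1416 -0.0039  0.221 ]
```

View pics/w3.png

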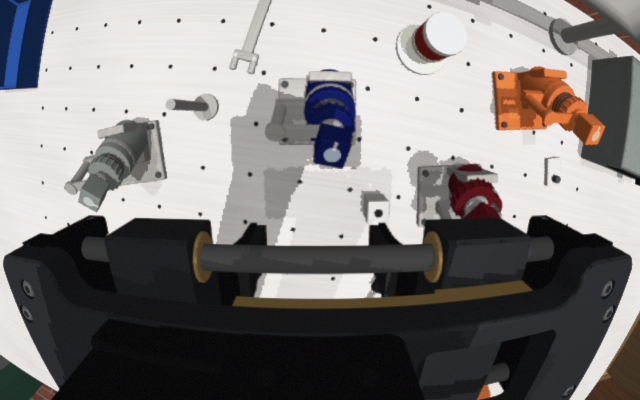

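View pics/ov_blue_w3.png

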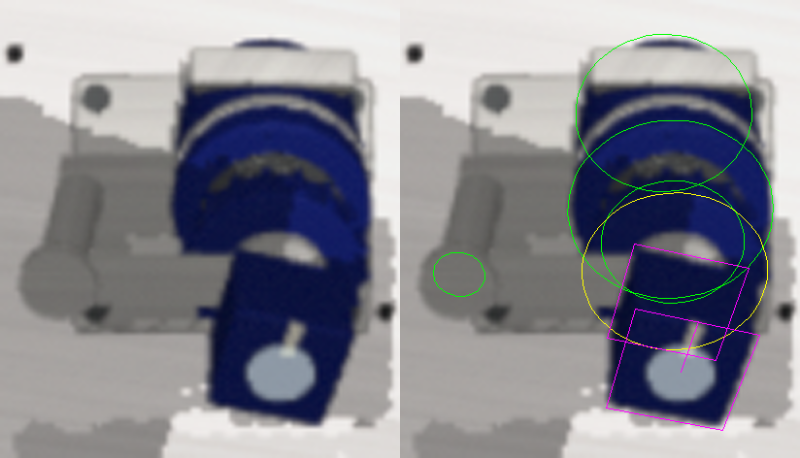

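View pics/ov_blue_side2.png

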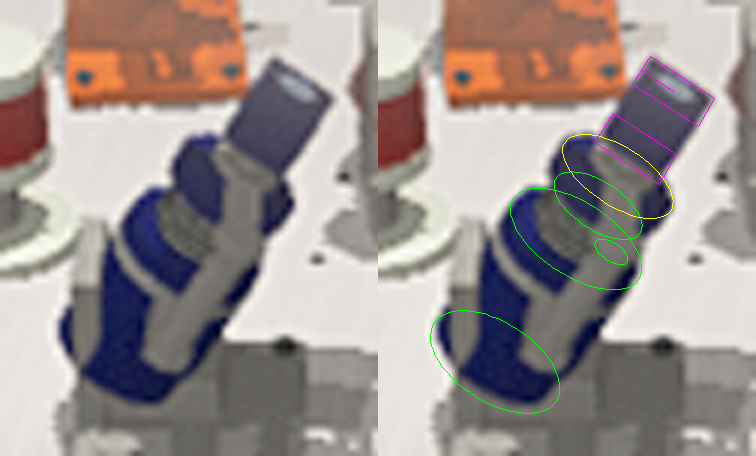

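```bash
python3 -c "
from plan import *
for tw in (.22,.8,1.6,2.4): print(tw,info('blue',0,tw)[0].round(4),info('blue',0,tw)[1].round(3))"
```

```text
0.22 [ 0.5961 -0.029   0.145 ] [ 0.987  0.16  -0.   ]
0.8 [ 0.597  -0.0289  0.1435] [ 0.987  0.16  -0.   ]
1.6 [ 0.5982 -0.0287  0.1414] [ 0.987  0.16  -0.   ]
2.4 [ 0.5994 -0.0285  0.1393] [ 0.987  0.16  -0.   ]
```

Request:
carry_out --motion '[[[0.04, -0.006, 0, -0.1], [0.085, -0.013, -0.04, -0.2], [0.085, -0.013, -0.12, -0.2], [0.085, -0.013, -0.2, -0.2], [0.085, -0.013, -0.25, -0.2], [0.085, -0.013, -0.28, -0.2], [0.085, -0.013, -0.3, -0.2], [0.085, -0.013, -0.3, -0.2]]]'

```text
time_s: 10.3
ee_pos: [0.595, -0.0304, 0.1323]
ee_rot: [2.035, -2.392, 0.0]
wrist_force: [-0.3, 0.2, 0.1]
grip_width: 0.06
```

```bash
python3 cap.py side side3; python3 cap.py wrist w4; python3 -c "
import cv2,numpy as np
s=cv2.imread('pics/side3.png');t=cv2.imread('pics/w4.png')
cv2.imwrite('pics/st3.png',np.hstack([cv2.resize(s[130:270,220:360],(400,400),interpolation=cv2.INTER_CUBIC),cv2.resize(t[100:300,220:420],(400,400))]))"
```

```text
[ 0.595  -0.0304  0.1323] [-0.817  0.518  1.047  1.696 -0.476  1.209 -1.384] 10.3
[ 0.5953 -0.0304  0.133 ] [-0.817  0.518  1.047  1.696 -0.476  1.209 -1.385] 10.35
```

View pics/st3.png

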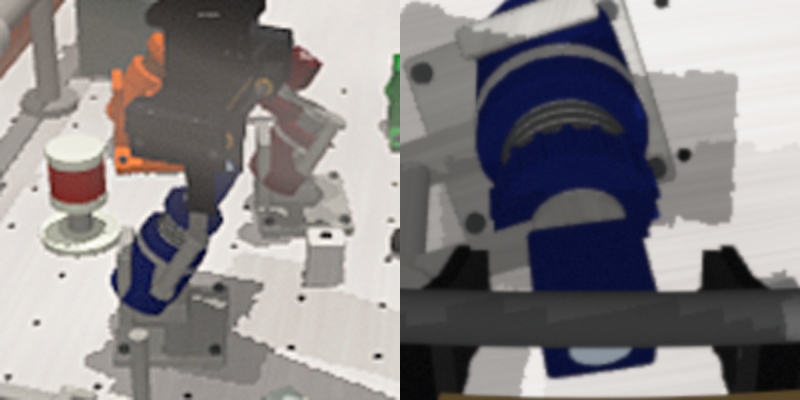

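Request:
carry_out --motion '[[[-0.003, 0, 0, 0], [-0.003, 0, 0, 0], [-0.003, 0, 0, 0], [-0.003, 0, 0, 0]]]' --fingers 20 --grip_force 20

```text
time_s: 10.9
ee_pos: [0.5936, -0.0294, 0.1327]
ee_rot: [-2.036, 2.391, 0.001]
wrist_force: [-0.5, 3.0, 1.8]
grip_width: 0.0323
```

Request:
carry_out --motion '[[[0, 0, 0, -0.08], [0, 0, 0, -0.16], [0, 0, 0, -0.24], [0, 0, 0, -0.32], [0, 0, 0, -0.36], [0, 0, 0, -0.36]]]'

```text
time_s: 11.65
ee_pos: [0.5945, -0.0276, 0.1329]
ee_rot: [-1.289, 2.862, 0.003]
wrist_force: [1.5, 7.4, 2.4]
grip_width: 0.0367
```

```bash
python3 cap.py side side4; python3 cap.py wrist w5; python3 -c "
import cv2,numpy as np
s=cv2.imread('pics/side4.png');t=cv2.imread('pics/w5.png')
cv2.imwrite('pics/st4.png',np.hstack([cv2.resize(s[130:270,220:360],(400,400),interpolation=cv2.INTER_CUBIC),cv2.resize(t[100:300,220:420],(400,400))]))"
```

```text
[ 0.5945 -0.0276  0.1329] [-0.888  0.591  1.172  1.701 -0.576  1.242 -1.876] 11.65
[ 0.5945 -0.0275  0.1329] [-0.888  0.59   1.172  1.701 -0.576  1.242 -1.875] 11.7
```

View pics/st4.png

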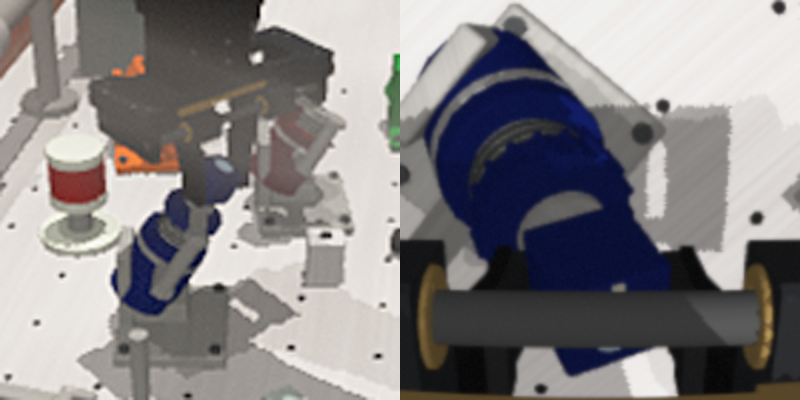

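Request:
carry_out --motion '[[[0, 0, 0, 0], [0, 0, 0, 0], [0, 0, 0.05, 0], [0.003, 0, 0.1, 0.12], [0.003, 0, 0.1, 0.24], [0.003, 0, 0.1, 0.36], [0.003, 0, 0.1, 0.48], [0.003, 0, 0.1, 0.6], [0.003, 0, 0.1, 0.71], [0.003, 0, 0.1, 0.83], [0.003, 0, 0.1, 0.94], [0.003, 0, 0.1, 0.99]]]' --fingers 64

```text
time_s: 13.25
ee_pos: [0.5946, -0.0312, 0.1825]
ee_rot: [2.929, -1.135, 0.0]
wrist_force: [-0.2, -0.1, -0.4]
grip_width: 0.0639
```

```bash
python3 cap.py side side5; python3 cap.py wrist w6;python3 run2.py w6,side5 blue
```

```text
[ 0.5946 -0.0312  0.1825] [-0.712  0.383  0.874  1.636 -0.304  1.267 -0.521] 13.25
[ 0.5946 -0.0312  0.1825] [-0.712  0.383  0.873  1.636 -0.304  1.267 -0.519] 13.3
w6 6747 4278 med to prev fit mm 1.32
side5 423 788 med to prev fit mm 1.62
blue 392 [ 6.619e-01 -1.840e-02  2.930e-02  3.302e+00  1.395e-01  6.000e-04
  7.690e-01]
```

View pics/ov_blue_w6.png

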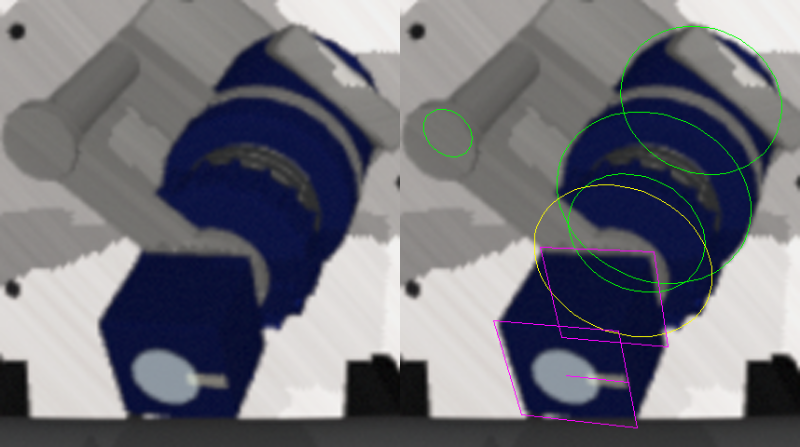

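View pics/ov_blue_side5.png

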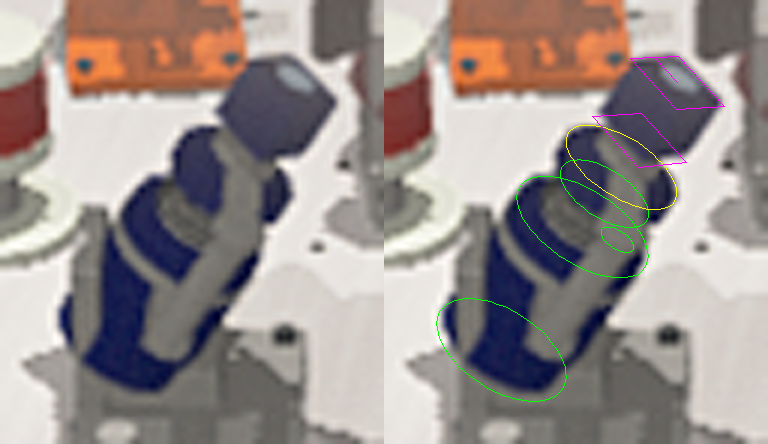

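Request:
carry_out --motion '[[[0.002, 0.004, -0.05, 0], [0.002, 0.004, -0.09, 0], [0.002, 0.004, -0.103, 0], [0.002, 0.004, -0.103, 0]]]'

```text
time_s: 13.85
ee_pos: [0.5957, -0.0285, 0.1309]
ee_rot: [2.927, -1.14, -0.001]
wrist_force: [0.1, 0.1, 0.2]
grip_width: 0.0644
```

Request:
carry_out --motion '[[[0, 0, 0, 0], [0, 0, 0, 0], [0, 0, 0, 0], [0, 0, 0, 0], [0, 0, 0, 0]]]' --fingers 20 --grip_force 20

```text
time_s: 14.48
ee_pos: [0.5967, -0.0289, 0.1316]
ee_rot: [2.928, -1.14, 0.004]
wrist_force: [4.3, -4.1, 1.3]
grip_width: 0.0386
```

Request:
carry_out --motion '[[[0, 0, 0, -0.1], [0, 0, 0, -0.2], [0, 0, 0, -0.31], [0, 0, 0, -0.42], [0, 0, -0.002, -0.53], [0, 0, -0.002, -0.64], [0.001, 0, -0.002, -0.75], [0.001, 0, -0.004, -0.86], [0.002, 0, -0.004, -0.95], [0.002, 0, -0.004, -0.99], [0.002, 0, -0.004, -0.99]]]'

```text
time_s: 15.85
ee_pos: [0.5973, -0.0272, 0.1293]
ee_rot: [-1.289, 2.864, 0.001]
wrist_force: [1.7, 1.2, 2.7]
grip_width: 0.0368
```

Request:
carry_out --motion '[[[0, 0, 0, 0], [0, 0, 0, 0], [0, 0, 0.05, 0], [0.001, 0, 0.1, 0.12], [0.001, 0, 0.1, 0.24], [0.001, 0, 0.1, 0.36], [0.001, 0, 0.1, 0.48], [0.001, 0, 0.1, 0.6], [0.001, 0, 0.1, 0.71], [0.001, 0, 0.1, 0.83], [0.001, 0, 0.1, 0.94], [0.001, 0, 0.1, 0.99]]]' --fingers 64

```text
time_s: 17.35
ee_pos: [0.5969, -0.0286, 0.1789]
ee_rot: [2.93, -1.133, -0.001]
wrist_force: [0.6, -0.5, 0.2]
grip_width: 0.0636
```

```bash
python3 cap.py side side6; python3 cap.py wrist w7;python3 -c "
import numpy as np
p=np.load('pics/blue_fit.npy');p[6]=2.1;np.save('pics/blue_fit.npy',p)";python3 run2.py w7,side6 blue
```

```text
[ 0.5969 -0.0286  0.1789] [-0.717  0.395  0.88   1.634 -0.317  1.264 -0.515] 17.35
[ 0.5969 -0.0286  0.1789] [-0.717  0.395  0.88   1.634 -0.316  1.264 -0.513] 17.4
w7 6915 4041 med to prev fit mm 1.01
side6 449 760 med to prev fit mm 1.37
blue 397 [ 6.6190e-01 -1.8200e-02  2.9200e-02  3.3050e+00  1.3920e-01  2.0000e-03
  2.3202e+00]
```

View pics/ov_blue_w7.png

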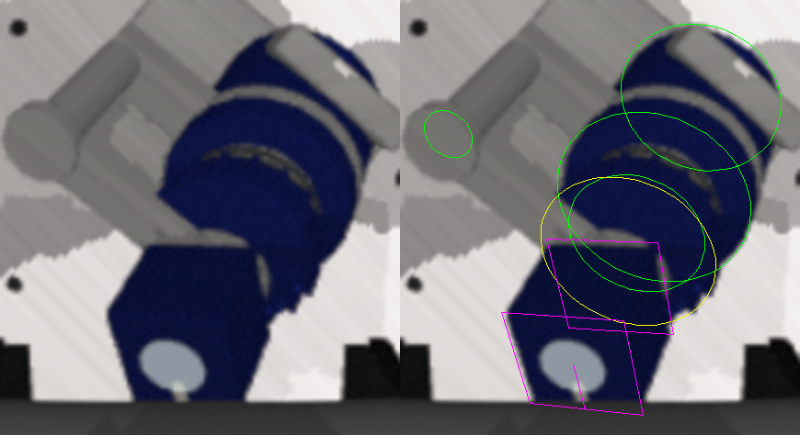

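Request:
carry_out --motion '[[[0.001, 0, -0.05, 0], [0.001, 0, -0.09, 0], [0.001, 0, -0.1, 0], [0.001, 0, -0.1, 0]]]'

```text
time_s: 17.95
ee_pos: [0.5978, -0.0284, 0.129]
ee_rot: [2.927, -1.14, -0.0]
wrist_force: [-0.4, 0.2, -0.4]
grip_width: 0.0639
```

Request:
carry_out --motion '[[[0, 0, 0, 0], [0, 0, 0, 0], [0, 0, 0, 0], [0, 0, 0, 0], [0, 0, 0, -0.07], [0, 0, 0, -0.14], [0, 0, 0, -0.18], [0, 0, 0, -0.18], [0, 0, 0, -0.18]]]' --fingers 20 --grip_force 22

```text
time_s: 19.08
ee_pos: [0.5987, -0.0283, 0.1295]
ee_rot: [-2.739, 1.537, -0.003]
wrist_force: [4.8, -1.8, 0.9]
grip_width: 0.0384
```

```bash
python3 -c "
from workcell import robot
o=robot.observe();print(o['wrist_torque'],o['wrist_force'],o['grip_width'],o['ee_rot'])"
```

```text
[-0.82191374 -1.49263461  0.64206745] [ 4.75242249 -1.82330981  0.86994079] 0.03841773949291493 [-2.73918396  1.53726899 -0.00304941]
```

Request:
carry_out --motion '[[[0, 0, 0, 0], [0, 0, 0, 0], [0, 0, 0.05, 0], [0, 0, 0.13, 0], [-0.02, 0, 0.2, 0], [-0.02, 0, 0.22, 0]]]' --fingers 64

```text
time_s: 19.82
ee_pos: [0.5877, -0.0283, 0.2407]
ee_rot: [-2.737, 1.539, -0.0]
wrist_force: [-1.3, 1.4, -0.3]
grip_width: 0.0636
```

```bash
python3 cap.py side side7; python3 cap.py wrist w8;python3 run2.py w8,side7 blue
```

```text
[ 0.5877 -0.0283  0.2407] [-0.806  0.344  0.986  1.578 -0.293  1.376 -0.814] 19.825
[ 0.588  -0.0281  0.2407] [-0.806  0.345  0.986  1.577 -0.293  1.376 -0.814] 19.875
w8 4635 1784 med to prev fit mm 0.71
side7 499 462 med to prev fit mm 0.88
blue 449 [ 6.6190e-01 -1.8500e-02  2.9300e-02  3.3009e+00  1.4000e-01  1.3000e-03
  2.4120e+00]
```

View pics/ov_blue_w8.png

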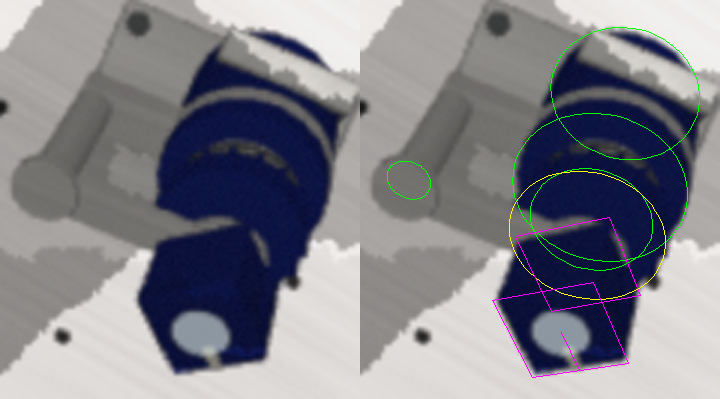

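Request:
carry_out --motion '[[[-0.02, -0.07, 0, -0.08], [-0.05, -0.15, 0, -0.16], [-0.084, -0.22, 0, -0.214], [-0.084, -0.244, 0, -0.214], [-0.084, -0.244, 0, -0.214], [-0.084, -0.244, -0.06, -0.214], [-0.084, -0.244, -0.11, -0.214], [-0.084, -0.244, -0.14, -0.214], [-0.084, -0.244, -0.14, -0.214]]]' --fingers 0

```text
time_s: 21.05
ee_pos: [0.5457, -0.1494, 0.1683]
ee_rot: [2.442, -1.974, -0.002]
wrist_force: [-0.3, 0.1, -0.6]
grip_width: 0.0004
```

```bash
python3 cap.py side side8; python3 -c "
import cv2,numpy as np
s=cv2.imread('pics/side8.png')
cv2.imwrite('pics/st8.png',cv2.resize(s[90:230,250:390],(560,560),interpolation=cv2.INTER_CUBIC))"
```

```text
[ 0.5457 -0.1494  0.1683] [-0.666  0.38   1.059  1.735 -0.349  1.235 -0.879] 21.05
```

View pics/st8.png

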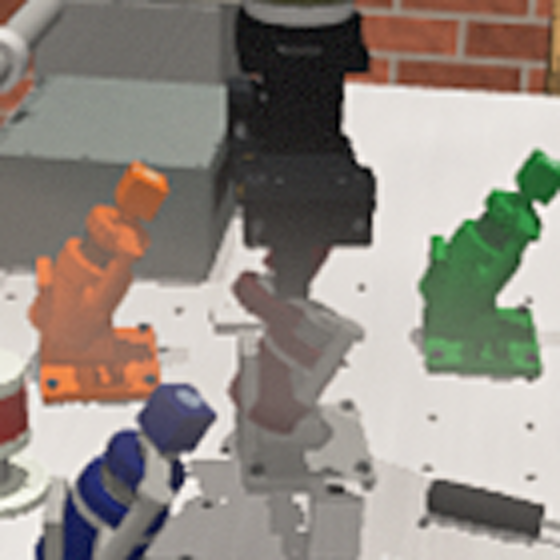

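Request:
carry_out --motion '[[[0, -0.023, 0.003, 0], [0.01, -0.044, 0.002, 0], [0.019, -0.065, 0, 0], [0.022, -0.08, -0.005, 0], [0.024, -0.095, -0.01, 0], [0.025, -0.109, -0.015, 0], [0.023, -0.125, -0.02, 0], [0.02, -0.14, -0.026, 0], [0.017, -0.156, -0.032, 0], [0.01, -0.167, -0.037, 0], [0.003, -0.178, -0.042, 0], [-0.003, -0.187, -0.045, 0]]]'

```text
time_s: 22.6
ee_pos: [0.5439, -0.2434, 0.1461]
ee_rot: [-2.442, 1.976, 0.002]
wrist_force: [0.5, 3.7, -2.3]
grip_width: 0.0002
```

```bash
python3 cap.py side side9; python3 -c "
import cv2,numpy as np
s=cv2.imread('pics/side9.png')
cv2.imwrite('pics/st9.png',cv2.resize(s[90:230,250:390],(560,560),interpolation=cv2.INTER_CUBIC))"
```

```text
[ 0.5439 -0.2434  0.1461] [-0.427  0.481  1.011  1.68  -0.431  1.224 -0.677] 22.6
```

View pics/st9.png

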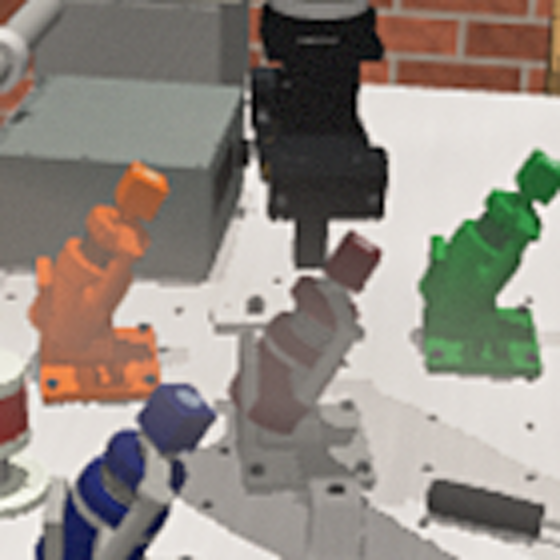

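Request:
carry_out --motion '[[[-0.005, -0.003, -0.003, 0], [-0.01, -0.006, -0.005, 0], [-0.015, -0.009, -0.007, 0], [-0.018, -0.01, -0.008, 0]]]'

```text
time_s: 23.15
ee_pos: [0.5387, -0.2464, 0.1436]
ee_rot: [-2.441, 1.969, -0.005]
wrist_force: [11.0, 9.7, 2.8]
grip_width: 0.0004
```

Request:
carry_out --motion '[[[0.03, 0.015, 0.01, 0], [0.05, 0.02, 0.06, 0], [0.04, 0.01, 0.16, 0], [-0.03, 0, 0.25, 0], [-0.12, 0, 0.28, 0], [-0.14, 0, 0.28, 0], [-0.14, 0, 0.28, 0]]]' --fingers 64 --grip_force 20

```text
time_s: 24.02
ee_pos: [0.4652, -0.2491, 0.2831]
ee_rot: [-2.44, 1.976, -0.001]
wrist_force: [-0.2, 0.5, 0.6]
grip_width: 0.0601
```

```bash
python3 cap.py wrist w9;python3 cap.py side side10; cp pics/red_fit.npy pics/red_fit0.npy; python3 - <<'E'
import numpy as np
p=np.load("pics/red_fit.npy");p[5]=0.02;p[6]=.4;np.save("pics/red_fit.npy",p)
E
python3 run2.py w9,side10 red;  python3 -c "
from plan import *
for tw in (.22,.8,1.6,2.4): print(tw,info('red',0,tw)[0].round(4),info('red',0,tw)[1].round(3))"
```

```text
[ 0.4652 -0.2491  0.2831] [-0.672  0.134  1.197  1.668 -0.127  1.425 -0.822] 24.025
[ 0.4658 -0.2486  0.2829] [-0.672  0.136  1.195  1.667 -0.128  1.425 -0.822] 24.075
w9 4028 1484 med to prev fit mm 0.93
side10 251 379 med to prev fit mm 1.25
red 423 [ 5.7540e-01 -2.3740e-01  2.9300e-02  3.3896e+00  2.2140e-01 -2.5000e-03
  3.8940e-01]
0.22 [ 0.5106 -0.2538  0.145 ] [ 0.969  0.245 -0.   ]
0.8 [ 0.5115 -0.2536  0.1435] [ 0.969  0.245 -0.   ]
1.6 [ 0.5126 -0.2533  0.1414] [ 0.969  0.245 -0.   ]
2.4 [ 0.5138 -0.253   0.1393] [ 0.969  0.245 -0.   ]
```

View pics/ov_red_w9.png

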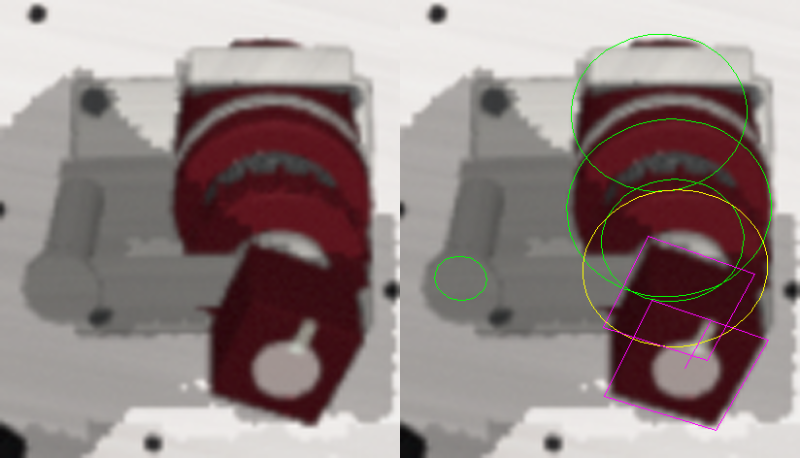

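Request:
carry_out --motion '[[[0.04, -0.006, 0, -0.11], [0.087, -0.011, -0.04, -0.22], [0.087, -0.011, -0.12, -0.333], [0.087, -0.011, -0.2, -0.333], [0.087, -0.011, -0.25, -0.333], [0.087, -0.011, -0.28, -0.333], [0.087, -0.011, -0.302, -0.333], [0.087, -0.011, -0.302, -0.333]]]'

```text
time_s: 25.12
ee_pos: [0.5089, -0.2543, 0.1313]
ee_rot: [1.847, -2.54, -0.0]
wrist_force: [-0.5, -0.3, 0.3]
grip_width: 0.0637
```

Request:
carry_out --motion '[[[0, 0, 0, 0], [0, 0, 0, 0], [0, 0, 0, 0], [0, 0, 0, 0], [0, 0, 0, 0]]]' --fingers 20 --grip_force 20

```text
time_s: 25.75
ee_pos: [0.509, -0.2542, 0.1318]
ee_rot: [-1.848, 2.54, -0.0]
wrist_force: [-1.1, -1.0, 2.7]
grip_width: 0.0346
```

Request:
carry_out --motion '[[[-0.002, 0, 0, -0.06], [-0.002, 0, 0, -0.13], [-0.002, 0, 0, -0.2], [-0.002, 0, 0, -0.22], [-0.002, 0, 0, -0.22]]]'

```text
time_s: 26.38
ee_pos: [0.5092, -0.2531, 0.1318]
ee_rot: [-1.387, 2.817, 0.0]
wrist_force: [4.2, 5.2, 1.8]
grip_width: 0.0372
```

Request:
carry_out --motion '[[[0, 0, 0, 0], [0, 0, 0, 0], [0, 0, 0.05, 0], [0.003, 0, 0.1, 0.12], [0.003, 0, 0.1, 0.24], [0.003, 0, 0.1, 0.36], [0.003, 0, 0.1, 0.48], [0.003, 0, 0.1, 0.6], [0.003, 0, 0.1, 0.71], [0.003, 0, 0.1, 0.83], [0.003, 0, 0.1, 0.94], [0.003, 0, 0.1, 0.99]]]' --fingers 64

```text
time_s: 27.88
ee_pos: [0.5086, -0.2549, 0.1814]
ee_rot: [2.966, -1.034, -0.001]
wrist_force: [-0.1, -1.0, 0.1]
grip_width: 0.0638
```

```bash
python3 cap.py side side11; python3 cap.py wrist w10;python3 -c "
import numpy as np
p=np.load('pics/red_fit.npy');p[6]=.75;np.save('pics/red_fit.npy',p)";python3 run2.py w10,side11 red
```

```text
[ 0.5086 -0.2549  0.1814] [-0.365  0.318  0.91   1.708 -0.263  1.245 -0.065] 27.875
[ 0.5086 -0.2549  0.1814] [-0.365  0.318  0.91   1.708 -0.263  1.245 -0.063] 27.925
w10 7327 4348 med to prev fit mm 0.79
side11 218 619 med to prev fit mm 1.88
red 360 [ 5.7520e-01 -2.3770e-01  2.9100e-02  3.3902e+00  2.1970e-01  1.7000e-03
  7.3370e-01]
```

View pics/ov_red_w10.png

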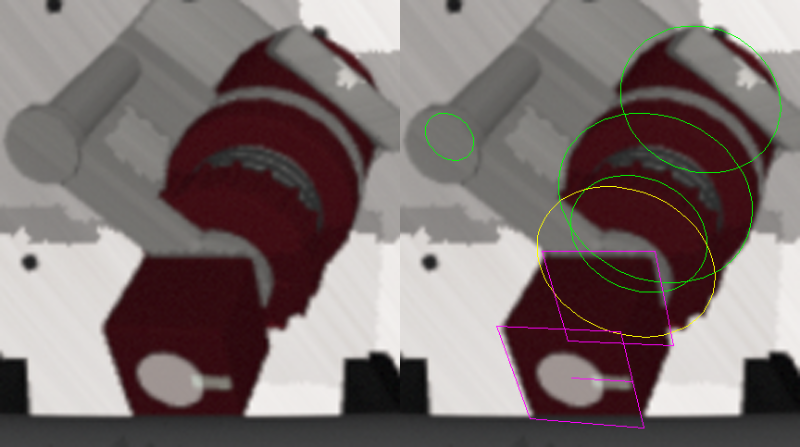

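Request:
carry_out --motion '[[[0.002, 0.002, -0.04, 0.05], [0.002, 0.002, -0.08, 0.05], [0.002, 0.002, -0.1, 0.05], [0.002, 0.002, -0.1, 0.05]]]'

```text
time_s: 28.48
ee_pos: [0.5099, -0.2532, 0.1309]
ee_rot: [3.002, -0.925, -0.002]
wrist_force: [0.4, 0.8, 0.8]
grip_width: 0.0639
```

Request:
carry_out --motion '[[[0, 0, 0, 0], [0, 0, 0, 0], [0, 0, 0, 0], [0, 0, 0, 0], [0, 0, 0, -0.05]]]' --fingers 20 --grip_force 20

```text
time_s: 29.1
ee_pos: [0.5112, -0.2535, 0.1321]
ee_rot: [-2.964, 1.041, -0.003]
wrist_force: [3.1, -2.5, 1.3]
grip_width: 0.0373
```

Request:
carry_out --motion '[[[0, 0, 0, -0.1], [0, 0, 0, -0.2], [0, 0, 0, -0.31], [0, 0, 0, -0.42], [0, 0, -0.002, -0.53], [0, 0, -0.002, -0.64], [0.001, 0, -0.002, -0.75], [0.001, 0, -0.004, -0.86], [0.002, 0, -0.004, -0.95], [0.002, 0, -0.004, -1.0], [0.002, 0, -0.004, -1.0]]]'

```text
time_s: 30.48
ee_pos: [0.512, -0.2525, 0.1298]
ee_rot: [-1.363, 2.83, 0.001]
wrist_force: [1.3, 2.5, 3.7]
grip_width: 0.0371
```

Request:
carry_out --motion '[[[0, 0, 0, 0], [0, 0, 0, 0], [0, 0, 0.05, 0], [0.001, 0, 0.1, 0.12], [0.001, 0, 0.1, 0.24], [0.001, 0, 0.1, 0.36], [0.001, 0, 0.1, 0.48], [0.001, 0, 0.1, 0.6], [0.001, 0, 0.1, 0.71], [0.001, 0, 0.1, 0.83], [0.001, 0, 0.1, 0.94], [0.001, 0, 0.1, 0.99]]]' --fingers 64

```text
time_s: 31.98
ee_pos: [0.5114, -0.2535, 0.1795]
ee_rot: [2.958, -1.057, -0.0]
wrist_force: [0.2, 0.0, 0.2]
grip_width: 0.0639
```

```bash
python3 cap.py side side12; python3 cap.py wrist w11;python3 -c "
import numpy as np
p=np.load('pics/red_fit.npy');p[6]=2.2;np.save('pics/red_fit.npy',p)";python3 run2.py w11,side12 red
```

```text
[ 0.5114 -0.2535  0.1795] [-0.375  0.33   0.923  1.706 -0.276  1.244 -0.074] 31.975
[ 0.5114 -0.2536  0.1795] [-0.375  0.33   0.923  1.706 -0.276  1.244 -0.072] 32.025
w11 7441 4030 med to prev fit mm 0.93
side12 207 631 med to prev fit mm 1.96
red 331 [ 0.5751 -0.2376  0.029   3.3929  0.2125  0.0052  2.3354]
```

View pics/ov_red_w11.png

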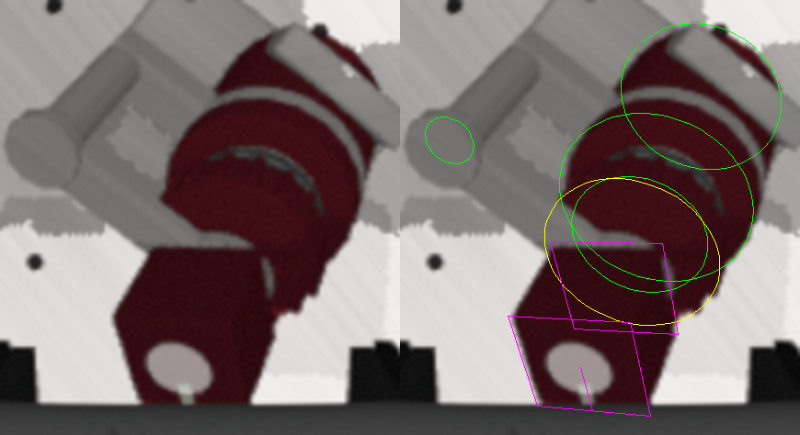

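Final small turn to the stop on red, as for blue.

Request:
carry_out --motion '[[[0.001, 0, -0.05, 0], [0.001, 0, -0.09, 0], [0.001, 0, -0.1, 0], [0.001, 0, -0.1, 0]]]'

```text
time_s: 32.58
ee_pos: [0.5123, -0.2534, 0.1296]
ee_rot: [2.956, -1.063, -0.001]
wrist_force: [-0.8, -0.2, -0.7]
grip_width: 0.0641
```

Request:
carry_out --motion '[[[0, 0, 0, 0], [0, 0, 0, 0], [0, 0, 0, 0], [0, 0, 0, 0], [0, 0, 0, -0.07], [0, 0, 0, -0.14], [0, 0, 0, -0.18], [0, 0, 0, -0.18], [0, 0, 0, -0.18]]]' --fingers 20 --grip_force 22

```text
time_s: 33.7
ee_pos: [0.5133, -0.2532, 0.13]
ee_rot: [-2.779, 1.465, -0.003]
wrist_force: [4.7, -1.1, 1.5]
grip_width: 0.0388
```

```bash
python3 -c "
from workcell import robot
o=robot.observe();print(o['wrist_torque'],o['wrist_force'],o['grip_width'],o['ee_rot'])"
```

```text
[-0.47463332 -1.37422936  0.75299197] [ 4.72498894 -1.09796765  1.47396447] 0.03882261096400323 [-2.77858073  1.46527094 -0.00282735]
```

Request:
carry_out --motion '[[[0, 0, 0, 0], [0, 0, 0, 0], [0, 0, 0.05, 0], [0, 0, 0.13, 0], [-0.02, 0, 0.2, 0], [-0.02, 0, 0.22, 0]]]' --fingers 64

```text
time_s: 34.45
ee_pos: [0.5017, -0.2539, 0.241]
ee_rot: [-2.775, 1.47, -0.001]
wrist_force: [0.6, 0.3, -0.1]
grip_width: 0.064
```

```bash
python3 cap.py side side13; python3 cap.py wrist w12;python3 run2.py w12,side13 red
```

```text
[ 0.5017 -0.2539  0.241 ] [-0.47   0.272  1.033  1.647 -0.239  1.359 -0.377] 34.45
[ 0.5023 -0.2535  0.2411] [-0.47   0.272  1.033  1.646 -0.24   1.359 -0.377] 34.5
w12 5367 1775 med to prev fit mm 0.79
side13 260 424 med to prev fit mm 1.46
red 415 [ 5.7520e-01 -2.3780e-01  2.9200e-02  3.3904e+00  2.1720e-01  2.3000e-03
  2.4190e+00]
```

View pics/ov_red_w12.png

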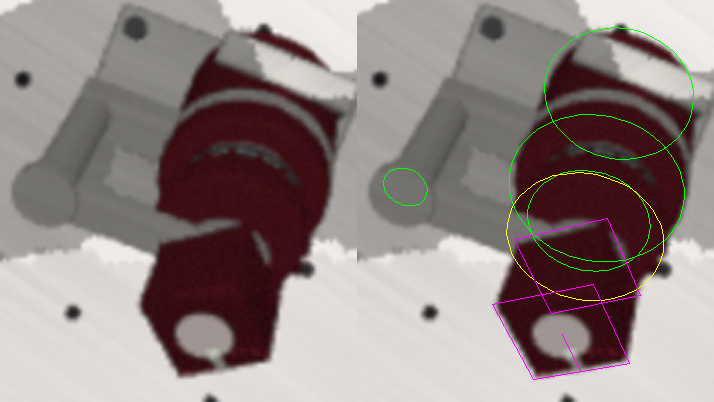

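Request:
carry_out --motion '[[[0, 0.02, 0.06, 0], [0, 0.1, 0.12, 0], [0, 0.2, 0.18, 0], [0, 0.3, 0.2, 0], [0, 0.4, 0.2, 0], [0, 0.5, 0.2, 0], [0, 0.6, 0.2, 0], [-0.05, 0.7, 0.2, 0], [-0.1, 0.8, 0.2, 0], [-0.15, 0.9, 0.2, 0], [-0.2, 1.0, 0.2, 0], [-0.2, 1.0, 0.2, 0]]]'

```text
time_s: 36.05
ee_pos: [0.3993, 0.2507, 0.3374]
ee_rot: [2.78, -1.455, -0.002]
wrist_force: [0.7, -1.3, -0.7]
grip_width: 0.064
```

```bash
python3 cap.py side side14; python3 cap.py top top14; python3 run2.py side14,top14 red,blue; python3 -c "
import cv2,numpy as np
a=cv2.imread('pics/top0.png');b=cv2.imread('pics/top14.png');s=cv2.imread('pics/side14.png')
cv2.imwrite('pics/fin.png',np.vstack([np.hstack([a,b]),np.hstack([cv2.imread('pics/side0.png'),s])])[::1,::1]);im=cv2.imread('pics/fin.png');cv2.imwrite('pics/fin.png',cv2.resize(im,(800,500),interpolation=cv2.INTER_AREA))"
```

```text
[0.3993 0.2507 0.3374] [-1.221 -0.083  0.532  1.673  0.042  1.544 -1.656] 36.05
[0.401  0.2482 0.3378] [-1.219 -0.083  0.536  1.672  0.044  1.544 -1.655] 36.1
side14 160 358 med to prev fit mm 0.96
top14 548 228 med to prev fit mm 1.39
red 776 [ 0.5743 -0.2378  0.0292  3.3933  0.2092  0.0137  2.4258]
side14 499 409 med to prev fit mm 0.78
top14 490 172 med to prev fit mm 1.44
blue 733 [ 0.6612 -0.018   0.0295  3.3103  0.1402  0.0036  2.436 ]
```

View pics/fin.png

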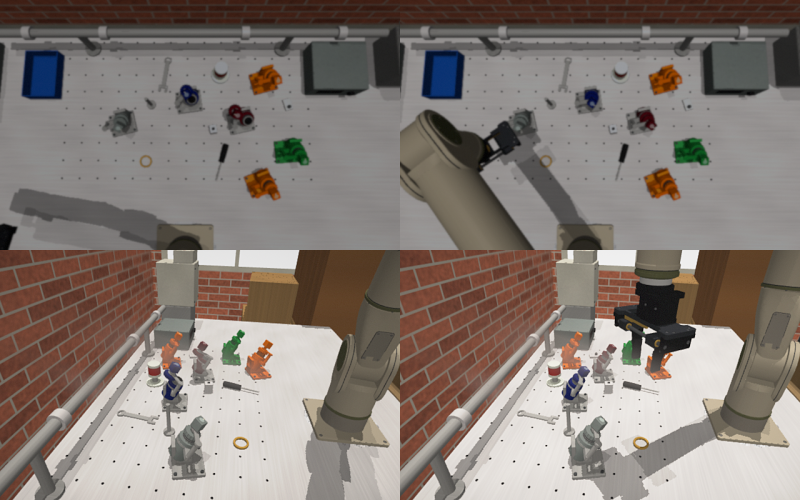

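```bash
python3 -c "
from workcell import robot
print(robot.sign_off())"
```

```text
the job is handed in; nothing more can be done
None
```

Both open canisters are sealed and the job is handed in at about 36 s of the 70 s allowed. I did blue first, then burgundy.

**How it was done:** The moves allow no tilt, so I worked with the tool pointing straight down.
- **Swing:** I pushed each cap along its arc with the shut fingers until the arm met its stop, with about 11–15 N on the wrist at the stop.
- **Screw:** Only then did I turn the cap clockwise in three soft-grip strokes, at 20–22 N grip. I pressed the last stroke gently against the end stop.

**Last checks:**

| Cap | Arm angle (rad, stop at 0) | Turn, close-up fit (rad, home at 2.4) | Turn, final side and top fit (rad) | Torque at the end stop (N m, friction 0.12) |
|---|---|---|---|---|
| Blue | about 0.00 | 2.41 | 2.44 | about 0.64 |
| Burgundy | 0.00–0.01 | 2.42 | 2.43 | about 0.75 |

- **Fit error:** the turn readings slightly over 2.4 are fit error, since the stop is at 2.4.
- **Starting turn:** both caps read about 0.2–0.4 rad rather than fully loose before screwing.
- **Bench:** by eye, the before and after pictures show the loose things and the look-alikes where they were. The grey canister was never touched, but I did not measure it again at the end.
- **Gripper:** it is open and clear of everything.
- **Forces:** wrist readings at the end of each move never went above about 15 N. I have no direct reading of the cap windows.

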